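# Put the packing counter's tools back in their places

## Robot

A 6-joint arm with a two-finger parallel gripper is mounted at the origin on the work surface. World frame = base frame: x ahead of the robot, y to its left, z up, the work surface at z = 0. Lengths are in mm, angles in degrees, forces in N, time in s.
With the tool pointing down it reaches from about 275 to 850 mm from the base axis. Payload 19 kg.
Tool frame: the origin (TCP) lies on the centre line of the jaws, within the pads' length; the fingertips stand 14 mm ahead of it and the grasp point (between the pads) lies 5 mm behind it; z points along the fingers, y is the line along which they close (so a half turn about z gives the same grasp; the last joint's range is limited). The gripper opens to 85 mm and grips with 20 to 120 N. Pads are 22 mm wide; open, the fingers measure 114 mm over their backs; the gripper's body (76 mm by 85 mm) begins 54 mm behind the grasp point. The pads swing forward as they close: fully open they stand 13 mm farther back than shut.
Start: joints at [62.166, 8.623, 82.357, -0, 89.026, -7.678], TCP at [198.141, 539.752, 245.267] pointing down, gripper open.
Joint ranges: [-160.23, 160.23], [-39.13, 120.54], [6.94, 153.29], [-79.49, 259.48], [9.18, 160.14], [-161.06, 161.06]. Speed limits (degrees/s): [108.29, 108.29, 127.2, 172.46, 172.46, 172.46].

## Interface

Orientations are given as [roll, pitch, yaw] about the fixed x, y, z axes, in that order (R = Rz(yaw) Ry(pitch) Rx(roll)).
In Python, from cell import manip gives the robot as it stands. The module is installed in compiled form; this text tells all that it offers.
- The arm moves only by the tool carry_out, never from a script. Its argument "commands" is a list of rows, each an object with "slide": the shift along the tool's x, y, z scaled (see below), a list of three; "angular": the turn, a rotation vector about the tool's x, y, z scaled (see below), a list of three. A call has 1 to 8 rows; each row shifts and turns the commanded pose from where the row before left it, along the tool's axes as they then stand; what a row does not reach is not made up. The controller multiplies each number of a shift by 200 mm and each number of a turn by 30 degrees. A row lasts 1/12 s, in which the tool goes at most 41.7 mm and 7.16 degrees, less where a joint would pass 70% of its speed; a pose out of reach is approached as far as the arm can. A call with a number of a shift or a turn outside -1 to 1 is refused whole. A call with a gripper value outside its range is refused whole. "hand" is the gripper's target within -1 to 1 (fully open at 1, half-way at 0, shut at -1), set as the call begins (left out, the last holds). The fingers move at their own pace and stop on an object; the grip force is fixed at half the most. Time passes only in rows, so rows that do not move let the fingers close. It gives the time, the measured TCP pose, the force, the opening and the grip force at its end, in the units of the state.
- manip.sense(): the state, without advancing time (a new reading comes with each control period).
- manip.grab_frame(name): name is "scene" or "top" or "wrist"; returns a dict with "frame" (384x512x3 uint8, red, green, blue), "depth" (384x512 float32, mm along the optical axis (not along the pixel's ray), 0 where there is no reading), "fx", "fy", "cx", "cy" (pixels), "k1" (the pictures are not rectified: a ray, as slopes to the right and down, at radius r is drawn at 1 + k1 r^2 times it, then the intrinsics apply), "R" (3x3) and "t" (3): a world point X has camera coordinates R X + t; the wrist camera has in their place "tool_from_camera" (4x4, takes a point from camera to tool coordinates, whose origin is the TCP and whose axes are the flange's). Camera axes: x right, y down, z forward; pixel columns grow to the right and rows downward; lengths in mm; the calibration is good to about 2 mm. A picture is of the moment at which its call begins: read the wrist's pose just before it.
- manip.sign_off(): hands the job in; it is judged then, once.
Trained networks look in the newest picture that a camera, given by its name, has taken for a name from the list of things; names that differ only in an ending like _2 or _b are one class to them, and where a whole thing is asked for, a point or a joint stands for the part that bears it (a point fixed in the world has none). Each returns a list of dicts, best first, with "conf" (0 to 1); they miss things now and then, are a little off and sometimes report something else, mostly with a low value. They report only what shows in the picture. A call takes as long as a camera call. They do not tell look-alikes from the thing itself.
- manip.recognise(label, camera): "box" ([centre column, centre row, width, height] in pixels, round what is visible of it).
- manip.regions_of(label, camera): "mask" (384x512 bool, what is visible of it) and "box" ([centre column, centre row, width, height] in pixels, round what is visible of it).
The state is a dict: "time_s": time; "qpos": joint angles; "qd": joint speeds; "effort": joint torques, N m; "ee_pos": TCP position; "tool_rot": TCP orientation; "ft_force": force on the tool from outside, world axes, zero at the start; "wrist_torque": the same for the moment, N m; "grip_width": finger opening in mm; "grasp_force": force on a finger pad.
Only numpy, scipy, OpenCV 4.12 (cv2) and the standard library are available. Lean on these libraries where they do the work, as an engineer would, in place of code of your own. Each camera call takes 0.05 s, during which the arm holds its last target. There are 200 camera calls.

## Task

The shift at the packing counter is over: put the tools away. Lay the stapler, the wide roll of packing tape and the small roll of tape each flat down in the foam inlay whose recess is cut for it (the stapler upright on its base), and press the torch down into the pair of spring clips until it snaps fully home along its length. Leave the mug and the closed carton standing where they are.

Things in the scene. Friction and masses are not known exactly. Their poses are not given: they have to be found in the camera images.
- stapler_center (a point): Centre of a loose black desk stapler standing upright, 27.5 mm above its underside, z up. 130 mm long along x (nose at +x), base 36 mm wide (y) and 7 mm thick, 55 mm high, about 0.24 kg. Steel magazine 28 mm wide, 18 to 30 mm above the underside, and over it, to the top, the arm, 32 mm wide: grip the arm across y near the middle.
- wide_roll_center (a point): Centre of the loose wide roll of packing tape lying flat on the counter: a ring of 94 mm outer diameter, 76 mm open core, so its wall is 9 mm thick, 48 mm high; z is the roll's axis. The point is in the empty core, half-way up (24 mm above its underside). Taken by its wall, one finger in the core. About 0.13 kg.
- small_roll_center (a point): Centre of the loose small roll of tape lying flat: 56 mm outer diameter, 26 mm core, 25 mm high; z is the roll's axis; the point is half-way up (12.5 mm above its underside). Gripped across its outside. About 0.05 kg.
- torch_center (a point): Centre of the loose torch lying level, 15 mm above the counter: a dark metal tube of 24 mm diameter along its x, 140 mm long in all, with a hexagonal head and tail 30 mm across the flats over the last 18 mm of each end (104 mm of bare tube between). Lens at +x. About 0.16 kg. Gripped across the tube at its middle.
- inlay_stapler: Black foam inlay, fixed to the counter: a plate 160 (along its x) x 120 x 10 mm thick; origin at the centre of its underside, z up. In its middle a rectangular recess, 146 mm along x by 52 mm along y, 7 mm deep, with a blue floor 3 mm above the counter; the foam around it stands 10 mm above the counter. For the stapler, its length along x, either way round.
- inlay_wide: Black foam inlay, fixed to the counter: a plate 160 (along its x) x 120 x 10 mm thick; origin at the centre of its underside, z up. In its middle a round recess of 110 mm diameter, 7 mm deep, with a blue floor 3 mm above the counter; the foam around it stands 10 mm above the counter. For the wide roll, either side up.
- inlay_small: Black foam inlay, fixed to the counter: a plate 160 (along its x) x 120 x 10 mm thick; origin at the centre of its underside, z up. In its middle a round recess of 72 mm diameter, 7 mm deep, with a blue floor 3 mm above the counter; the foam around it stands 10 mm above the counter. For the small roll, either side up.
- torch_seat (a point): Place of the torch's centre when home, 34 mm above the counter, z up. Holder: fixed plate 160 (x) x 80 x 8 mm, two steel clips 14 mm wide, 35 mm either side along x, fingers' room between. Torch along x, either way round, hexagons outside the clips. Spring leaves flare to 44 mm apart 19 mm above this point, throat 20 mm apart 9 mm above it; pressing level through both takes about 10 N.
- mug_center (a point): Centre of a white mug, 80 mm across, 85 mm high, with a handle at its +y side, standing loose on the far part of the counter. To be left alone.
- carton_center (a point): Centre of a closed cardboard carton, 75 (x) x 130 (y) x 50 mm, standing loose on the far part of the counter. To be left alone.
There are look-alikes about, which are no part of the job. Leave any turquoise look-alike of the inlay_stapler alone. Of the things shaped like the part that bears stapler_center, the black one is meant.

How it is judged:
By the outcome, as a careful person would: the job done as asked, in the order asked, and still so for the second after the job is handed in, with the robot touching nothing.
It also fails if it takes over 104 s, if anything falls off the work surface, if the arm or the gripper's body presses on something with over 40 N, if the wrist force passes 120 N, or if a joint passes its speed limit or range.

## Working session

There is one attempt and no reset: what is moved stays moved. The work goes in short steps, Python scripts to look and compute and a tool call to move; the robot and the scene stay as the last step left them, time stands still between calls to the robot, and variables do not carry over. Pictures are saved under pics/ and viewed, at most 14 in all, crops included, and the job is handed in when it is done.

Besides the shell and the picture viewer there is one more tool, called after "Call:" as name([rows], argument=value, ...), one row to a line, values as JSON. carry_out: Moves the arm, as the interface text tells. Shifts and turns lie within -1 to 1; 1 stands for 200 mm of shift or 30 degrees of turn. Its arguments: {"type":"object","properties":{"commands":{"type":"array"},"hand":{"type":"number"}},"required":["commands"]}

```bash
mkdir -p pics
cat > h.py <<'E'
import numpy as np, cv2, os
from cell import manip
from scipy.spatial.transform import Rotation as Ro
def world(f,s=None):
    "per-pixel world points from depth"
    h,w=f['depth'].shape
    u,v=np.meshgrid(np.arange(w),np.arange(h))
    return pts(f,u.ravel(),v.ravel(),f['depth'].ravel(),s).reshape(h,w,3)
def pose(s):
    return Ro.from_euler('xyz',s['tool_rot'],degrees=True).as_matrix(),np.array(s['ee_pos'])
def pts(f,u,v,d,s=None):
    K=np.array([[f['fx'],0,f['cx']],[0,f['fy'],f['cy']],[0,0,1.]])
    xd=(np.asarray(u)-f['cx'])/f['fx'];yd=(np.asarray(v)-f['cy'])/f['fy']
    x,y=xd.copy(),yd.copy()
    for _ in range(10):
        k=1+f['k1']*(x*x+y*y);x,y=xd/k,yd/k
    P=np.stack([x*d,y*d,np.ones_like(x)*d],-1)
    if 'R' in f: return (P-np.array(f['t']))@np.array(f['R'])
    T=np.array(f['tool_from_camera']);R,t=pose(s)
    return (P@T[:3,:3].T+T[:3,3])@R.T+t
E
python3 - <<'E'
from h import *
print(manip.sense())
L=['stapler_center','wide_roll_center','small_roll_center','torch_center','inlay_stapler','inlay_wide','inlay_small','torch_seat','mug_center','carton_center']
for c in ['top','scene']:
    f=manip.grab_frame(c); cv2.imwrite(f'pics/{c}0.png',cv2.resize(f['frame'][:,:,::-1],(800,600)))
    W=world(f)
    for l in L:
        for r in manip.regions_of(l,c)[:4]:
            p=W[r['mask']&(f['depth']>0)]
            print(c,l,round(r['conf'],2),np.round(r['box']),np.round(np.median(p,0)) if len(p) else None, np.round(np.percentile(p,[2,98],axis=0)).tolist() if len(p) else None)
E
```

```text
{'time_s': 0.0, 'qpos': array([ 6.21658934e+01,  8.64963146e+00,  8.23913314e+01,  1.60092266e-03,
        8.90263436e+01, -7.67776715e+00]), 'qd': array([-0.04344586, -0.05627697, -0.02189159, -0.09472914, -0.03951261,
        0.10268005]), 'effort': array([ 2.26404110e-03, -7.13054967e+01, -5.70876002e+01, -2.28976924e-04,
        8.80225474e-03, -5.82544317e-05]), 'ee_pos': array([198.04295411, 539.58353768, 244.70311432]), 'tool_rot': array([-1.79933511e+02, -1.05785565e-02,  1.59843626e+02]), 'ft_force': array([ 0.13566602, -0.02355565, -0.26938822]), 'wrist_torque': array([ 0.0275843 , -0.04772999,  0.03255473]), 'grasp_force': 0.0, 'grip_width': 85.77886569690982}
top stapler_center 0.79 [318. 149.  44.  35.] [ 621. -291.   50.] [[576.0, -341.0, -1.0], [672.0, -242.0, 58.0]]
top stapler_center 0.57 [386. 154.  45.  36.] [ 589. -474.   49.] [[544.0, -522.0, 3.0], [637.0, -428.0, 58.0]]
top wide_roll_center 0.85 [256. 158.  32.  34.] [ 621. -110.   47.] [[562.0, -150.0, 9.0], [652.0, -67.0, 54.0]]
top wide_roll_center 0.32 [320. 149.  43.  36.] [ 620. -291.   50.] [[575.0, -340.
[... 2052 characters left out ...]
 10.] [[355.0, -356.0, 1.0], [517.0, -227.0, 14.0]]
scene torch_seat 0.95 [380. 168.  30.  50.] [447. 293.  10.] [[364.0, 250.0, 2.0], [516.0, 340.0, 52.0]]
scene torch_seat 0.7 [239. 191.  47.  51.] [449. -94.   9.] [[369.0, -152.0, 1.0], [526.0, -36.0, 14.0]]
scene mug_center 0.85 [240. 309.  48.  49.] [ 760. -152.   33.] [[736.0, -192.0, 2.0], [812.0, -92.0, 87.0]]
scene mug_center 0.31 [246. 242.  37.  42.] [ 607. -105.   42.] [[565.0, -149.0, 1.0], [655.0, -62.0, 52.0]]
scene carton_center 0.86 [377. 288.  64.  53.] [781. 167.  50.] [[736.0, 107.0, 8.0], [821.0, 237.0, 55.0]]
scene carton_center 0.56 [167. 202.  60.  60.] [ 438. -292.   10.] [[355.0, -355.0, 1.0], [518.0, -227.0, 14.0]]
```

View pics/top0.png

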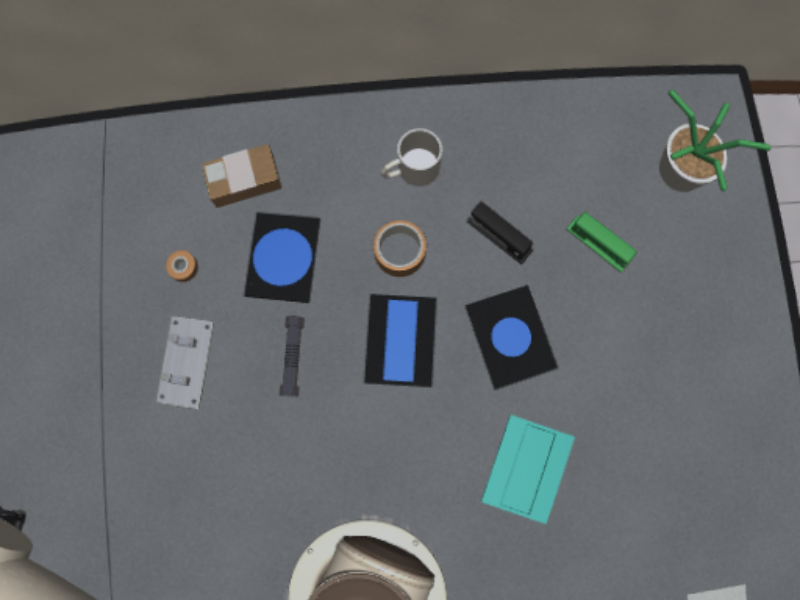

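View pics/scene0.png

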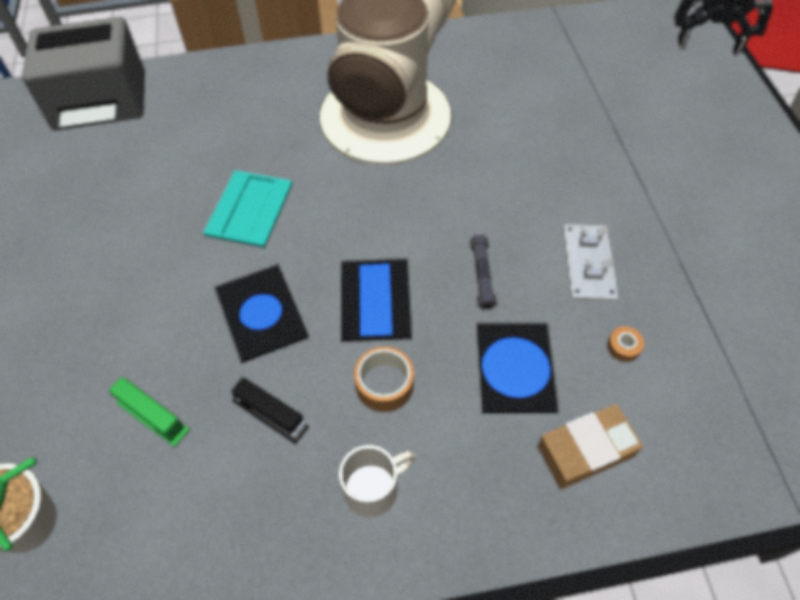

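The top picture (800x600) shows what could be confused:

| Wanted | Pixel | Look-alike or neighbour | Pixel |
|---|---|---|---|
| Black stapler | (500,232) | Green stapler | (602,241) |
| Black inlay, blue rectangle | (400,340) | Turquoise inlay | (530,468) |
| Wide roll | (400,247) | Mug | (420,155) |
| Small roll | (181,265) | none | – |
| Torch | (291,356) | none | – |
| Clips | (185,362) | none | – |

I choose the black stapler and the black inlays with blue floors.

```bash
cat >> h.py <<'E'
def rect(P):
    (c,(a,b),ang)=cv2.minAreaRect(np.ascontiguousarray(P[:,:2],dtype=np.float32))
    if a<b: a,b,ang=b,a,ang+90
    return np.round([*c,a,b,(ang+90)%180-90],1)
def blue(f,s=None,z=3,box=None):
    "blue floors: rays onto plane z; returns rects"
    hsv=cv2.cvtColor(f['frame'],cv2.COLOR_RGB2HSV); m=cv2.inRange(hsv,(100,120,80),(125,255,255))
    n,lab,st,_=cv2.connectedComponentsWithStats(m); out=[]
    for i in range(1,n):
        if st[i,4]<150: continue
        v,u=np.nonzero(lab==i); out.append((st[i].tolist(),onplane(f,u,v,z,s)))
    return out
def onplane(f,u,v,z,s=None):
    u=np.asarray(u,float);v=np.asarray(v,float)
    a=pts(f,u,v,np.full(len(u),100.),s);b=pts(f,u,v,np.full(len(u),200.),s)
    k=(z-a[:,2])/(b[:,2]-a[:,2]);return a+k[:,None]*(b-a)
def plan(x,y,z,yaw,s=None,zfirst=0):
    "tool-frame displacement from here"
    s=s or manip.sense();R,t=pose(s)
    Rt=Ro.from_euler('xyz',[180,0,yaw],degrees=True).as_matrix()
    rv=Ro.from_matrix(R.T@Rt).as_rotvec(degrees=True)/30
    d=np.array([x,y,z])-t
    print('now',np.round(t,1),np.round(s['tool_rot'],2),'w',round(s['grip_width'],1),'t',s['time_s'],'turn',np.round(rv,3),'slide(cur)',np.round(R.T@d/200,3),'slide(after turn)',np.round(Rt.T@d/200,3))
E
python3 - <<'E'
from h import *
for c in ['top','scene']:
    f=manip.grab_frame(c);W=world(f)
    for st,P in blue(f): print(c,'blue',st,rect(P),np.round(P[:,:2].mean(0),1))
    for l,lo,hi in [('stapler_center',35,70),('wide_roll_center',38,70),('small_roll_center',15,40),('torch_center',10,45),('torch_seat',-5,15)]:
        for r in manip.regions_of(l,c)[:2]:
            p=W[r['mask']&(f['depth']>0)];p=p[(p[:,2]>lo)&(p[:,2]<hi)]
            if len(p)>20: print(c,l,rect(p),np.round(np.percentile(p[:,2],[10,50,90]),1))
    if c=='top': print('cam',-np.array(f['R']).T@f['t'])
f=manip.grab_frame('wrist');print(np.round(f['tool_from_camera'],3),f['fx'],f['cx'],f['k1'])
E
```

```text
top blue [162, 146, 38, 37, 1116] [619.1 108.  108.  107.8  -3.2] [618.4 108.3]
top blue [245, 192, 23, 53, 1032] [446.3 -95.6 146.6  55.4  -8.1] [445.5 -95.5]
top blue [314, 203, 26, 26, 522] [ 435.  -293.1   71.1   70.7   -6.1] [ 435.6 -293.7]
top stapler_center [ 626.3 -291.6  122.7   33.6   45.6] [45.6 52.  55.8]
top stapler_center [ 592.6 -477.3  118.6   32.    44.9] [43.6 51.8 55.8]
top wide_roll_center [ 608.2 -108.1   94.    91.6   -4.1] [44.2 48.7 52.4]
top small_roll_center [613.2 292.7  52.2  50.6 -67.1] [21.4 25.7 28.8]
top torch_center [430.6  97.7 141.9  33.2  -8.2] [19.7 26.1 31.4]
top torch_seat [437.  293.8 160.9  82.5 -14.2] [ 5.3  8.5 12.2]
cam [ 241.39287317  -85.59606452 1304.85213428]
scene blue [229, 168, 23, 48, 1032] [443.  -93.2 151.7  58.7  -8.3] [445.  -93.5]
scene blue [152, 187, 29, 25, 550] [ 431.6 -292.1   75.6   75.3   79.4] [ 432.9 -291.9]
scene blue [308, 215, 45, 40, 1429] [614.5 111.6 113.5 110.7  79.2] [616.2 111. ]
scene stapler_center [ 595.6 -475.9  120.3   32.3   44.6] [46.2 50.7 53.8]
scene stapler_center [ 626.3 -290.2  122.4   32.9   46.3] [45.9 51.1 54.5]
scene wide_roll_center [ 608.9 -105.2   93.9   90.   -10.9] [42.2 48.3 51. ]
scene small_roll_center [615.7 296.3  55.8  54.4 -77.2] [20.2 25.3 28.1]
scene torch_center [430.9 100.8 144.9  33.4  -8.4] [18.5 26.  30.8]
scene torch_seat [434.9 298.3 169.1  79.1 -12.4] [ 6.1  9.  11.6]
scene torch_seat [764.4 186.4 158.1  92.5 -78.3] [-0.5  5.6 13.1]
[[-1.00000e-03 -9.65000e-01 -2.61000e-01  6.49320e+01]
 [ 1.00000e+00 -1.00000e-03 -1.00000e-03 -2.28600e+00]
 [ 0.00000e+00 -2.61000e-01  9.65000e-01 -1.27658e+02]
 [ 0.00000e+00  0.00000e+00  0.00000e+00  1.00000e+00]] 308.88409219406947 254.6884289805066 -0.03847682801260725
```

Call:
carry_out([
  {"slide":[0,0,0],"angular":[0,0,0.2]},
  {"slide":[0,0,0],"angular":[0,0,0.2]},
  {"slide":[0,0,0],"angular":[0,0,0.2]},
  {"slide":[0,0,0],"angular":[0,0,0.2]},
  {"slide":[0,0,0],"angular":[0,0,0.2]},
  {"slide":[0,0,0],"angular":[0,0,0.2]},
  {"slide":[0,0,0],"angular":[0,0,0.2]},
  {"slide":[0,0,0],"angular":[0,0,0.2]},
])

```text
time_s: 2.42
ee_pos: [198.2, 539.8, 245.3]
tool_rot: [-180.0, 0.0, 111.5]
ft_force: [-0.5, -0.3, -0.4]
grip_width: 85.1
grasp_force: 0.0
```

Call:
carry_out([
  {"slide":[0,0,0],"angular":[0,0,0.2]},
  {"slide":[0,0,0],"angular":[0,0,0.2]},
  {"slide":[0,0,0],"angular":[0,0,0.2]},
  {"slide":[0,0,0],"angular":[0,0,0.2]},
  {"slide":[0,0,0],"angular":[0,0,0.2]},
  {"slide":[0,0,0],"angular":[0,0,0.2]},
  {"slide":[0,0,0],"angular":[0,0,0.2]},
  {"slide":[0,0,0],"angular":[0,0,0.2]},
])

```text
time_s: 3.08
ee_pos: [198.1, 539.8, 245.3]
tool_rot: [180.0, 0.0, 63.5]
ft_force: [-0.0, -0.7, 0.5]
grip_width: 85.2
grasp_force: 0.0
```

Call:
carry_out([
  {"slide":[0,0,0],"angular":[0,0,0.2]},
  {"slide":[0,0,0],"angular":[0,0,0.2]},
  {"slide":[0,0,0],"angular":[0,0,0.2]},
  {"slide":[-0.065,0.192,0.016],"angular":[0,0,0]},
  {"slide":[-0.065,0.192,0.016],"angular":[0,0,0]},
  {"slide":[-0.065,0.192,0.016],"angular":[0,0,0]},
  {"slide":[-0.065,0.192,0.016],"angular":[0,0,0]},
  {"slide":[-0.065,0.192,0.016],"angular":[0,0,0]},
])

```text
time_s: 3.75
ee_pos: [290.8, 357.7, 229.2]
tool_rot: [180.0, -0.0, 45.9]
ft_force: [2.1, -0.1, 0.5]
grip_width: 85.2
grasp_force: 0.0
```

Call:
carry_out([
  {"slide":[-0.065,0.192,0.016],"angular":[0,0,0]},
  {"slide":[-0.065,0.192,0.016],"angular":[0,0,0]},
  {"slide":[-0.065,0.192,0.016],"angular":[0,0,0]},
  {"slide":[-0.065,0.192,0.016],"angular":[0,0,0]},
  {"slide":[-0.065,0.192,0.016],"angular":[0,0,0]},
  {"slide":[-0.065,0.192,0.016],"angular":[0,0,0]},
  {"slide":[-0.065,0.192,0.016],"angular":[0,0,0]},
  {"slide":[-0.065,0.192,0.016],"angular":[0,0,0]},
])

```text
time_s: 4.42
ee_pos: [439.0, 68.7, 203.9]
tool_rot: [180.0, -0.0, 45.8]
ft_force: [1.2, 1.2, -0.4]
grip_width: 85.6
grasp_force: 0.0
```

Call:
carry_out([
  {"slide":[-0.065,0.192,0.016],"angular":[0,0,0]},
  {"slide":[-0.065,0.192,0.016],"angular":[0,0,0]},
  {"slide":[-0.065,0.192,0.016],"angular":[0,0,0]},
  {"slide":[-0.065,0.192,0.016],"angular":[0,0,0]},
  {"slide":[-0.065,0.192,0.016],"angular":[0,0,0]},
  {"slide":[-0.065,0.192,0.016],"angular":[0,0,0]},
  {"slide":[-0.065,0.192,0.016],"angular":[0,0,0]},
  {"slide":[-0.065,0.192,0.016],"angular":[0,0,0]},
])

```text
time_s: 5.08
ee_pos: [587.1, -219.9, 177.9]
tool_rot: [180.0, 0.0, 45.8]
ft_force: [-0.1, -0.1, 1.3]
grip_width: 85.4
grasp_force: 0.0
```

Call:
carry_out([
  {"slide":[-0.065,0.192,0.016],"angular":[0,0,0]},
  {"slide":[-0.065,0.192,0.016],"angular":[0,0,0]},
  {"slide":[0,0,0],"angular":[0,0,0]},
  {"slide":[0,0,0],"angular":[0,0,0]},
])

```text
time_s: 5.42
ee_pos: [623.5, -291.7, 169.9]
tool_rot: [-179.9, 0.0, 45.7]
ft_force: [0.4, 2.3, 0.7]
grip_width: 85.0
grasp_force: 0.0
```

Precise tracking. One close look.

```bash
cat >> h.py <<'E'
def look(label,lo,hi,name=None):
    s=manip.sense();f=manip.grab_frame('wrist');W=world(f,s)
    if name: cv2.imwrite(f'pics/{name}.png',f['frame'][:,:,::-1])
    for r in manip.regions_of(label,'wrist')[:2]:
        p=W[r['mask']&(f['depth']>0)];q=p[(p[:,2]>lo)&(p[:,2]<hi)]
        if len(q)>20: print(label,round(r['conf'],2),np.round(r['box']),rect(q),'med',np.round(np.median(q,0),1),'z%',np.round(np.percentile(p[:,2],[2,10,50,90,98]),1))
    return s,f,W
E
python3 - <<'E'
from h import *
s,f,W=look('stapler_center',45,70,'w1'); plan(626,-291,42,46)
E
```

```text
now [ 623.3 -289.5  171.5] [-179.97    0.     45.84] w 85.3 t 5.5167 turn [-0.001  0.    -0.005] slide(cur) [0.004 0.015 0.648] slide(after turn) [0.004 0.015 0.648]
```

View pics/w1.png

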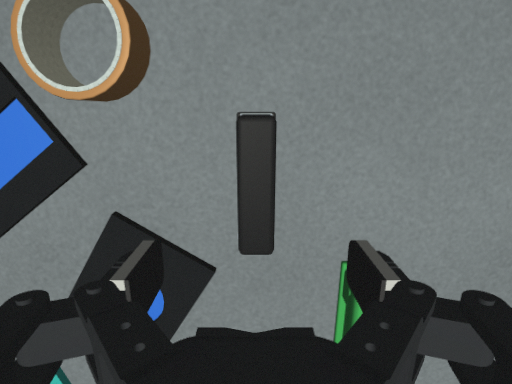

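The black stapler stands alone at column 256, rows 112–254. The green one is at (350,300). The choice is confirmed. The network missed it here, so I take its outline from depth.

```bash
cat >> h.py <<'E'
def blob(f,W,lo,hi,c,r=90):
    "rect of points in height band near c (network-free)"
    m=(f['depth']>0)&(W[...,2]>lo)&(W[...,2]<hi)&(np.hypot(W[...,0]-c[0],W[...,1]-c[1])<r)
    m=cv2.morphologyEx(m.astype(np.uint8),cv2.MORPH_OPEN,np.ones((3,3)))
    n,lab,st,_=cv2.connectedComponentsWithStats(m)
    i=1+np.argmax(st[1:,4]);q=W[lab==i];print('blob',st[i].tolist(),rect(q),'z',np.round(np.percentile(q[:,2],[2,50,98]),1))
    return q
E
python3 - <<'E'
from h import *
s=manip.sense();f=manip.grab_frame('wrist');W=world(f,s);blob(f,W,40,70,(626,-291));print(manip.sense()['ee_pos'])
E
```

```text
blob [238, 116, 40, 140, 5189] [ 625.4 -293.2  121.5   32.1   45.7] z [46.1 50.4 53.5]
[ 623.32467646 -289.13230258  172.09465472]
```

Call:
carry_out([
  {"slide":[0.004,0.01,0.15],"angular":[0,0,0]},
  {"slide":[0,0,0.2],"angular":[0,0,0]},
  {"slide":[0,0,0.15],"angular":[0,0,0]},
  {"slide":[0,0,0.1],"angular":[0,0,0]},
  {"slide":[0,0,0.05],"angular":[0,0,0]},
  {"slide":[0,0,0],"angular":[0,0,0]},
])

```text
time_s: 6.07
ee_pos: [624.7, -289.5, 40.4]
tool_rot: [-179.9, 0.0, 45.9]
ft_force: [-0.7, 0.4, -0.4]
grip_width: 85.4
grasp_force: 0.0
```

Call:
carry_out([
  {"slide":[0,0,0],"angular":[0,0,0]},
  {"slide":[0,0,0],"angular":[0,0,0]},
  {"slide":[0,0,0],"angular":[0,0,0]},
  {"slide":[0,0,0],"angular":[0,0,0]},
  {"slide":[0,0,0],"angular":[0,0,0]},
  {"slide":[0,0,0],"angular":[0,0,0]},
  {"slide":[0,0,0],"angular":[0,0,0]},
  {"slide":[0,0,0],"angular":[0,0,0]},
], hand=-1)

```text
time_s: 6.73
ee_pos: [625.9, -291.1, 43.1]
tool_rot: [179.9, -0.0, 45.8]
ft_force: [-1.2, 0.7, 7.7]
grip_width: 30.5
grasp_force: 61.0
```

Call:
carry_out([
  {"slide":[0,0,-0.1],"angular":[0,0,0]},
  {"slide":[0,0,-0.035],"angular":[0,0,0.2]},
  {"slide":[0,0,-0.035],"angular":[0,0,0.2]},
  {"slide":[0,0,-0.035],"angular":[0,0,0.2]},
  {"slide":[0,0,-0.035],"angular":[0,0,0.2]},
  {"slide":[0,0,-0.035],"angular":[0,0,0.2]},
  {"slide":[0,0,-0.035],"angular":[0,0,0.2]},
  {"slide":[0,0,-0.035],"angular":[0,0,0.2]},
])

```text
time_s: 7.4
ee_pos: [625.4, -290.9, 111.3]
tool_rot: [180.0, -0.0, 3.5]
ft_force: [0.5, 1.0, -2.3]
grip_width: 30.9
grasp_force: 59.8
```

Call:
carry_out([
  {"slide":[0,0,-0.035],"angular":[0,0,0.2]},
  {"slide":[0,0,-0.035],"angular":[0,0,0.2]},
  {"slide":[-0.147,-0.121,0],"angular":[0,0,0]},
  {"slide":[-0.147,-0.121,0],"angular":[0,0,0]},
  {"slide":[-0.147,-0.121,0],"angular":[0,0,0]},
  {"slide":[-0.147,-0.121,0],"angular":[0,0,0]},
  {"slide":[-0.147,-0.121,0],"angular":[0,0,0]},
  {"slide":[-0.147,-0.121,0],"angular":[0,0,0]},
])

```text
time_s: 8.07
ee_pos: [470.0, -121.0, 124.8]
tool_rot: [180.0, -0.0, -8.2]
ft_force: [-0.2, 0.4, -1.2]
grip_width: 30.9
grasp_force: 60.0
```

Call:
carry_out([
  {"slide":[-0.147,-0.121,0],"angular":[0,0,0]},
  {"slide":[0,0,0],"angular":[0,0,0]},
  {"slide":[0,0,0],"angular":[0,0,0]},
  {"slide":[0,0,0],"angular":[0,0,0]},
])

```text
time_s: 8.4
ee_pos: [446.3, -94.2, 125.4]
tool_rot: [180.0, -0.1, -8.1]
ft_force: [0.7, 0.1, -1.2]
grip_width: 31.0
grasp_force: 60.1
```

Run:
```python
from h import *
s=manip.sense();f=manip.grab_frame('wrist');W=world(f,s)
cv2.imwrite('pics/w2.png',f['frame'][:,:,::-1])
P=np.vstack([p for _,p in blue(f,s)]);print(rect(P),[st for st,_ in blue(f,s)])
blob(f,W,60,140,s['ee_pos'][:2]); plan(445.3,-94.5,45,-8)
```

```text
[ 505.9 -120.3  439.1   72.5   67.6] [[0, 0, 24, 77, 1441], [222, 103, 67, 17, 1014], [451, 131, 61, 84, 4212]]
blob [185, 117, 140, 216, 16950] [460.5 -98.9  97.4  58.5  -9.4] z [110.7 133.4 136.5]
now [446.5 -94.5 125.1] [ 1.7998e+02 -5.0000e-02 -8.1700e+00] w 31.2 t 8.45 turn [ 0.001 -0.002 -0.006] slide(cur) [-0.006  0.001  0.401] slide(after turn) [-0.006  0.001  0.401]
```

View pics/w2.png

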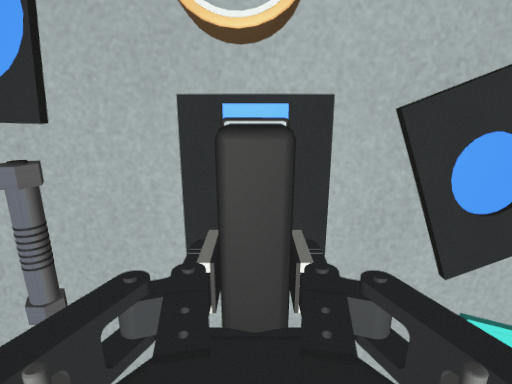

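The stapler is centred and aligned over the blue strip (columns 222–289, row 103). I lower it.

Call:
carry_out([
  {"slide":[-0.005,0,0.15],"angular":[0,0,0]},
  {"slide":[0,0,0.15],"angular":[0,0,0]},
  {"slide":[0,0,0.06],"angular":[0,0,0]},
  {"slide":[0,0,0.025],"angular":[0,0,0]},
  {"slide":[0,0,0.01],"angular":[0,0,0]},
  {"slide":[0,0,0],"angular":[0,0,0]},
  {"slide":[0,0,0],"angular":[0,0,0]},
])

```text
time_s: 9.03
ee_pos: [445.6, -94.6, 46.2]
tool_rot: [180.0, -0.0, -8.2]
ft_force: [0.6, 0.4, -2.0]
grip_width: 30.8
grasp_force: 60.7
```

Run:
```python
from h import *
s=manip.sense();print(s['ft_force'],s['ee_pos'])
s=manip.sense();f=manip.grab_frame('wrist');W=world(f,s)
cv2.imwrite('pics/w3.png',f['frame'][:,:,::-1])
```

```text
[ 0.62730906  0.38947522 -1.97040563] [445.59343804 -94.56745146  46.18983029]
```

View pics/w3.png

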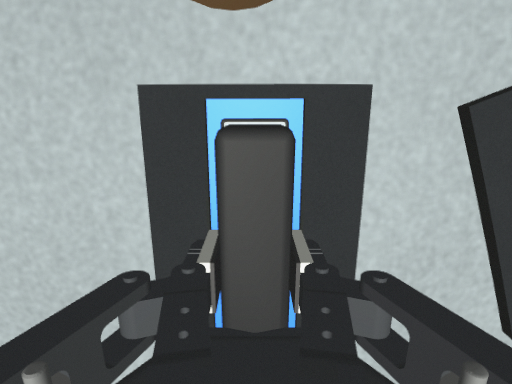

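The stapler lies within the recess: blue is visible on both sides and about 12 mm of it at the nose (rows 98–120). I nudge it 3 mm along +x, lower and release.

Call:
carry_out([
  {"slide":[0.015,0,0],"angular":[0,0,0]},
  {"slide":[0,0,0.008],"angular":[0,0,0]},
  {"slide":[0,0,0],"angular":[0,0,0]},
  {"slide":[0,0,0],"angular":[0,0,0]},
])

```text
time_s: 9.42
ee_pos: [448.7, -94.7, 45.8]
tool_rot: [180.0, -0.1, -8.2]
ft_force: [-10.1, 3.4, 27.2]
grip_width: 31.0
grasp_force: 64.5
```

Call:
carry_out([
  {"slide":[0,0,0],"angular":[0,0,0]},
  {"slide":[0,0,0],"angular":[0,0,0]},
  {"slide":[0,0,0],"angular":[0,0,0]},
  {"slide":[0,0,0],"angular":[0,0,0]},
  {"slide":[0,0,0],"angular":[0,0,0]},
], hand=0.3)

```text
time_s: 9.83
ee_pos: [447.8, -94.3, 44.0]
tool_rot: [180.0, 0.0, -8.2]
ft_force: [0.3, -0.1, 0.4]
grip_width: 55.6
grasp_force: 0.0
```

Call:
carry_out([
  {"slide":[0,0,-0.1],"angular":[0,0,0]},
  {"slide":[0,0,-0.2],"angular":[0,0,0]},
  {"slide":[0,0,-0.2],"angular":[0,0,0]},
  {"slide":[0,0,-0.1],"angular":[0,0,0]},
  {"slide":[0,0,0],"angular":[0,0,0]},
  {"slide":[0,0,0],"angular":[0,0,0]},
])

```text
time_s: 10.33
ee_pos: [448.2, -94.4, 165.0]
tool_rot: [180.0, -0.1, -8.2]
ft_force: [-0.5, 0.6, -1.5]
grip_width: 55.6
grasp_force: 0.0
```

Run:
```python
from h import *
s=manip.sense();f=manip.grab_frame('wrist');W=world(f,s)
cv2.imwrite('pics/w4.png',f['frame'][:,:,::-1])
blob(f,W,40,75,(446,-94)); plan(560,-102,170,172)
```

```text
blob [234, 117, 42, 145, 5583] [448.3 -96.9 121.8  32.1  -8.1] z [48.9 53.4 56.5]
now [447.7 -94.2 163.8] [179.99   0.    -8.16] w 55.5 t 10.3833 turn [ 0.    -0.     5.995] slide(cur) [ 0.561 -0.041 -0.031] slide(after turn) [-0.562  0.04  -0.031]
```

View pics/w4.png

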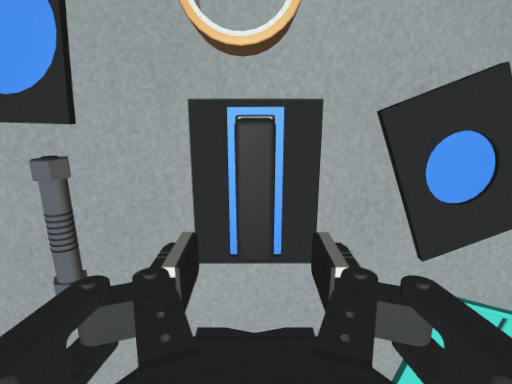

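The stapler is seated: its top rose 3 mm, it is level, and blue shows around it. Next I go over the +y wall of the wide roll.

Call:
carry_out([
  {"slide":[0.161,-0.053,0],"angular":[0,0,0]},
  {"slide":[0.161,-0.053,0],"angular":[0,0,0]},
  {"slide":[0.161,-0.053,0],"angular":[0,0,0]},
  {"slide":[0.161,-0.053,0],"angular":[0,0,0]},
  {"slide":[0.161,-0.053,0],"angular":[0,0,0]},
  {"slide":[0,0,0],"angular":[0,0,0]},
  {"slide":[0,0,0],"angular":[0,0,0]},
])

```text
time_s: 10.97
ee_pos: [614.9, -64.1, 161.2]
tool_rot: [-180.0, 0.2, -8.1]
ft_force: [0.2, -1.0, -0.3]
grip_width: 55.7
grasp_force: 0.0
```

Run:
```python
from h import *
s,f,W=look('wide_roll_center',40,60)
q=blob(f,W,40,60,(608,-107)); 
c=rect(q)[:2]; u=np.array([np.sin(np.radians(-8.2)),-np.cos(np.radians(-8.2))])
g=c-42.5*u; print(c,g,[ (st,rect(p)) for st,p in blue(f,s)]); plan(*g,34,-8.2)
```

```text
wide_roll_center 0.83 [306. 190. 113. 114.] [ 608.9 -108.7   93.6   92.   -79.8] med [ 614.8 -106.7   47.2] z% [ 0.  10.6 46.3 47.9 48.6]
blob [250, 136, 115, 112, 3894] [ 608.9 -108.8   93.8   92.   -79.8] z [41.3 47.2 48.7]
[ 608.9 -108.8] [614.96172968 -66.73451019] [([25, 149, 109, 107, 8975], array([616.4, 107.2, 108.5, 107.8,  56. ])), ([281, 270, 31, 58, 543], array([481. , -91.1,  70.2,  30.2,  -8.3])), ([461, 285, 51, 44, 1456], array([ 443. , -307.5,   67. ,   40.9,   45.8]))]
now [613.8 -64.6 162.7] [ 1.80e+02  1.40e-01 -8.15e+00] w 55.8 t 11.0667 turn [0.    0.005 0.002] slide(cur) [0.009 0.01  0.643] slide(after turn) [0.007 0.01  0.643]
```

Call:
carry_out([
  {"slide":[0.005,0.01,0.15],"angular":[0,0,0]},
  {"slide":[0,0,0.2],"angular":[0,0,0]},
  {"slide":[0,0,0.15],"angular":[0,0,0]},
  {"slide":[0,0,0.1],"angular":[0,0,0]},
  {"slide":[0,0,0.04],"angular":[0,0,0]},
  {"slide":[0,0,0],"angular":[0,0,0]},
])

```text
time_s: 11.57
ee_pos: [613.8, -66.8, 34.7]
tool_rot: [-180.0, 0.2, -8.2]
ft_force: [-0.2, -0.0, -0.5]
grip_width: 55.6
grasp_force: 0.0
```

Call:
carry_out([
  {"slide":[0,0,0],"angular":[0,0,0]},
  {"slide":[0,0,0],"angular":[0,0,0]},
  {"slide":[0,0,0],"angular":[0,0,0]},
  {"slide":[0,0,0],"angular":[0,0,0]},
  {"slide":[0,0,0],"angular":[0,0,0]},
  {"slide":[0,0,0],"angular":[0,0,0]},
  {"slide":[0,0,0],"angular":[0,0,0]},
  {"slide":[0,0,0],"angular":[0,0,0]},
], hand=-1)

```text
time_s: 12.23
ee_pos: [616.0, -66.7, 37.7]
tool_rot: [180.0, -0.1, -8.1]
ft_force: [-2.1, 1.6, 8.4]
grip_width: 8.0
grasp_force: 64.4
```

Call:
carry_out([
  {"slide":[0,0,-0.05],"angular":[0,0,0]},
  {"slide":[0,0,-0.1],"angular":[0,0,0]},
  {"slide":[0,0,-0.1],"angular":[0,0,0]},
  {"slide":[0,0,-0.05],"angular":[0,0,0]},
  {"slide":[0,0,0],"angular":[0,0,0]},
  {"slide":[0,0,0],"angular":[0,0,0]},
])

```text
time_s: 12.73
ee_pos: [615.5, -66.8, 96.4]
tool_rot: [180.0, -0.0, -8.2]
ft_force: [-0.7, 0.0, -1.7]
grip_width: 7.9
grasp_force: 64.2
```

Run:
```python
from h import *
s,f,W=look('wide_roll_center',95,125,'w5')
q=blob(f,W,95,125,s['ee_pos'][:2]);print(np.round(np.linalg.lstsq(np.c_[q[:,:2]-q[:,:2].mean(0),np.ones(len(q))],q[:,2],rcond=None)[0],3))
```

```text
wide_roll_center 0.9 [351. 244. 214. 192.] [ 615.4 -112.5   93.2   81.    73.7] med [ 634.1 -119.7  105.6] z% [ 59.7  70.4 104.7 106.4 107.1]
blob [207, 159, 252, 170, 12739] [ 620.2 -104.7  104.3   72.5   87.8] z [ 96.4 105.7 119.8]
[-2.50000e-02  5.00000e-02  1.05964e+02]
```

View pics/w5.png

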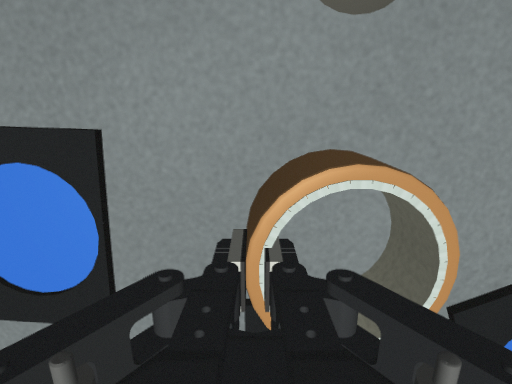

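Call:
carry_out([
  {"slide":[-0.019,-0.179,0],"angular":[0,0,0]},
  {"slide":[-0.019,-0.179,0],"angular":[0,0,0]},
  {"slide":[-0.019,-0.179,0],"angular":[0,0,0]},
  {"slide":[-0.019,-0.179,0],"angular":[0,0,0]},
  {"slide":[-0.019,-0.179,0],"angular":[0,0,0]},
  {"slide":[-0.019,-0.179,0],"angular":[0,0,0]},
  {"slide":[0,0,0],"angular":[0,0,0]},
  {"slide":[0,0,0],"angular":[0,0,0]},
])

```text
time_s: 13.5
ee_pos: [622.6, 150.9, 94.6]
tool_rot: [180.0, 0.1, -8.0]
ft_force: [-0.2, -0.8, -1.1]
grip_width: 7.8
grasp_force: 64.5
```

Run:
```python
from h import *
from scipy.optimize import least_squares
s=manip.sense();f=manip.grab_frame('wrist');W=world(f,s)
r=manip.regions_of('wide_roll_center','wrist')[0]
m=r['mask']&(W[...,2]>101)&(W[...,2]<109);q=W[m][:,:2]
c=least_squares(lambda c:np.hypot(*(q-c).T)-42.5,s['ee_pos'][:2]+[0,-40],loss='soft_l1').x
print('roll',c,len(q),'tcp',s['ee_pos'])
for st,p in blue(f,s):
    if st[4]>800: print(st,rect(p))
for cam in ['top','scene']:
    g=manip.grab_frame(cam);Wt=world(g)
    rr=manip.regions_of('inlay_wide',cam)
    for r in rr[:1]:
        p=Wt[r['mask']&(g['depth']>0)];p=p[p[:,2]<20];print(cam,rect(p))
cv2.imwrite('pics/w6.png',f['frame'][:,:,::-1])
```

```text
roll [616.08735287 107.84320639] 9288 tcp [622.56050317 150.89262622  94.64514456]
[238, 127, 137, 102, 3575] [645.1 117.9 108.5  47.8 -67.9]
[278, 189, 108, 80, 5633] [595.   89.2  82.1  55.3 -59.7]
top [613.9  88.6 161.2  83.4 -10. ]
scene [618.3 110.  159.9 121.6 -10.9]
```

View pics/w6.png

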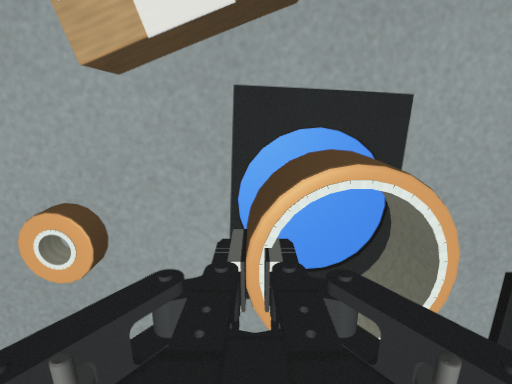

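The roll hangs level over the blue disc (centred on column 315, row 195). Its fitted centre agrees with the recess to within 1–2 mm, so I lower it.

Call:
carry_out([
  {"slide":[0.003,0,0.12],"angular":[0,0,0]},
  {"slide":[0,0,0.1],"angular":[0,0,0]},
  {"slide":[0,0,0.04],"angular":[0,0,0]},
  {"slide":[0,0,0.01],"angular":[0,0,0]},
  {"slide":[0,0,0.008],"angular":[0,0,0]},
  {"slide":[0,0,0],"angular":[0,0,0]},
  {"slide":[0,0,0],"angular":[0,0,0]},
])

```text
time_s: 14.38
ee_pos: [624.2, 148.8, 41.2]
tool_rot: [-180.0, -0.0, -8.2]
ft_force: [0.0, 0.5, -1.8]
grip_width: 7.9
grasp_force: 64.5
```

Run:
```python
from h import *
s=manip.sense();f=manip.grab_frame('wrist')
cv2.imwrite('pics/w7.png',f['frame'][:,:,::-1])
```

```text
(no output)
```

View pics/w7.png

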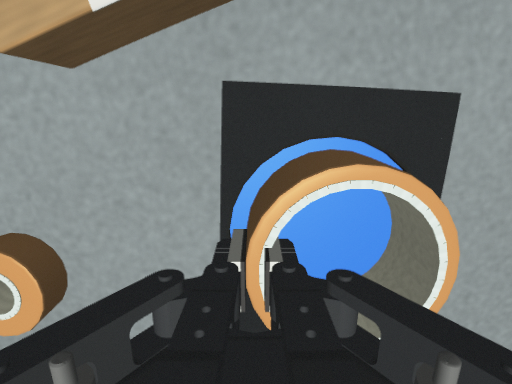

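There is about 7 mm of blue at the left and far sides, which matches the expected clearance. I lower the rest of the way and release.

Call:
carry_out([
  {"slide":[0,0,0.008],"angular":[0,0,0]},
  {"slide":[0,0,0.006],"angular":[0,0,0]},
  {"slide":[0,0,0],"angular":[0,0,0]},
])

```text
time_s: 14.68
ee_pos: [624.5, 149.2, 40.5]
tool_rot: [-180.0, -0.1, -8.1]
ft_force: [-12.0, -0.7, 29.1]
grip_width: 7.5
grasp_force: 68.8
```

Call:
carry_out([
  {"slide":[0,0,0],"angular":[0,0,0]},
  {"slide":[0,0,0],"angular":[0,0,0]},
  {"slide":[0,0,0],"angular":[0,0,0]},
  {"slide":[0,0,0],"angular":[0,0,0]},
  {"slide":[0,0,0],"angular":[0,0,0]},
], hand=0)

```text
time_s: 15.1
ee_pos: [623.8, 149.0, 37.5]
tool_rot: [180.0, 0.0, -8.2]
ft_force: [-0.3, -0.5, -0.1]
grip_width: 42.6
grasp_force: 0.0
```

Call:
carry_out([
  {"slide":[0,0,-0.1],"angular":[0,0,0]},
  {"slide":[0,0,-0.2],"angular":[0,0,0]},
  {"slide":[0,0,-0.2],"angular":[0,0,0]},
  {"slide":[0,0,-0.15],"angular":[0,0,0]},
  {"slide":[0,0,0],"angular":[0,0,0]},
  {"slide":[0,0,0],"angular":[0,0,0]},
])

```text
time_s: 15.6
ee_pos: [624.6, 149.1, 169.7]
tool_rot: [-180.0, -0.2, -8.2]
ft_force: [-0.8, -0.9, -0.4]
grip_width: 42.5
grasp_force: 0.0
```

Run:
```python
from h import *
s=manip.sense();f=manip.grab_frame('wrist');W=world(f,s)
q=blob(f,W,40,65,(616,108),80);print(np.round(np.linalg.lstsq(np.c_[q[:,:2]-q[:,:2].mean(0),np.ones(len(q))],q[:,2],rcond=None)[0],3))
q=blob(f,W,15,35,(614,293),60);print(s['ee_pos'])
plan(*rect(q)[:2],160,-8.2)
```

```text
blob [250, 136, 112, 109, 3874] [619.3 105.   93.2  91.3  89.2] z [41.6 50.1 51.8]
[9.0000e-03 3.0000e-03 4.9521e+01]
blob [75, 188, 61, 57, 2361] [614.  293.   54.9  54.9  55.8] z [16.4 24.  25.7]
[624.58915763 149.13237091 169.70051865]
now [623.9 149.  167.8] [-1.80e+02 -3.00e-02 -8.16e+00] w 42.8 t 15.65 turn [-0.    -0.001  0.001] slide(cur) [-0.151 -0.706  0.039] slide(after turn) [-0.152 -0.705  0.039]
```

The wide roll is seated: top at 50 mm (3 mm up) and level. The small roll is next.

Call:
carry_out([
  {"slide":[-0.038,-0.176,0],"angular":[0,0,0]},
  {"slide":[-0.038,-0.176,0],"angular":[0,0,0]},
  {"slide":[-0.038,-0.176,0],"angular":[0,0,0]},
  {"slide":[-0.038,-0.176,0],"angular":[0,0,0]},
  {"slide":[0,0,0.1],"angular":[0,0,0]},
  {"slide":[0,0,0.15],"angular":[0,0,0]},
  {"slide":[0,0,0.1],"angular":[0,0,0]},
  {"slide":[0,0,0],"angular":[0,0,0]},
], hand=1)

```text
time_s: 16.32
ee_pos: [611.2, 292.1, 91.3]
tool_rot: [179.8, 0.5, -8.1]
ft_force: [-1.4, 0.0, -1.1]
grip_width: 85.8
grasp_force: 0.0
```

Run:
```python
from h import *
s=manip.sense();f=manip.grab_frame('wrist');W=world(f,s)
q=blob(f,W,15,40,(614,293),60)
plan(*rect(q)[:2],19,-8.2)
```

```text
blob [206, 166, 84, 81, 4476] [614.3 293.6  55.1  55.1  29.7] z [17.8 24.1 25.5]
now [612.2 292.3  94.3] [179.84   0.3   -8.15] w 85.3 t 16.3667 turn [0.005 0.01  0.002] slide(cur) [ 0.011 -0.009  0.377] slide(after turn) [ 0.009 -0.008  0.377]
```

Call:
carry_out([
  {"slide":[0.01,-0.006,0.15],"angular":[0,0,0]},
  {"slide":[0,0,0.14],"angular":[0,0,0]},
  {"slide":[0,0,0.07],"angular":[0,0,0]},
  {"slide":[0,0,0.02],"angular":[0,0,0]},
  {"slide":[0,0,0],"angular":[0,0,0]},
  {"slide":[0,0,0],"angular":[0,0,0]},
])

```text
time_s: 16.87
ee_pos: [616.6, 293.8, 23.4]
tool_rot: [-180.0, -0.1, -8.2]
ft_force: [-0.0, -0.1, 0.9]
grip_width: 85.4
grasp_force: 0.0
```

Call:
carry_out([
  {"slide":[0,0,0],"angular":[0,0,0]},
])

```text
time_s: 16.95
ee_pos: [616.8, 293.9, 23.7]
tool_rot: [-179.9, -0.1, -8.2]
ft_force: [-0.3, -0.1, 0.2]
grip_width: 85.4
grasp_force: 0.0
```

Call:
carry_out([
  {"slide":[-0.01,0,0.022],"angular":[0,0,0]},
  {"slide":[0,0,0],"angular":[0,0,0]},
])

```text
time_s: 17.12
ee_pos: [613.8, 294.0, 17.5]
tool_rot: [-180.0, -0.0, -8.2]
ft_force: [-0.8, -0.1, -0.2]
grip_width: 85.5
grasp_force: 0.0
```

Call:
carry_out([
  {"slide":[0,0,0],"angular":[0,0,0]},
  {"slide":[0,0,0],"angular":[0,0,0]},
  {"slide":[0,0,0],"angular":[0,0,0]},
  {"slide":[0,0,0],"angular":[0,0,0]},
  {"slide":[0,0,0],"angular":[0,0,0]},
  {"slide":[0,0,0],"angular":[0,0,0]},
], hand=-1)

```text
time_s: 17.62
ee_pos: [614.2, 294.0, 18.3]
tool_rot: [-180.0, -0.0, -8.2]
ft_force: [-3.5, -1.2, 9.9]
grip_width: 54.4
grasp_force: 62.7
```

Call:
carry_out([
  {"slide":[0,0,-0.05],"angular":[0,0,0]},
  {"slide":[0,0,-0.1],"angular":[0,0,0]},
  {"slide":[0,0,-0.15],"angular":[0,0,0]},
  {"slide":[0,0,-0.15],"angular":[0,0,0]},
  {"slide":[0,0,-0.05],"angular":[0,0,0]},
  {"slide":[0,0,0],"angular":[0,0,0]},
  {"slide":[0,0,0],"angular":[0,0,0]},
])

```text
time_s: 18.2
ee_pos: [614.0, 293.9, 117.6]
tool_rot: [-180.0, -0.0, -8.2]
ft_force: [-0.8, 0.7, -1.5]
grip_width: 54.4
grasp_force: 63.3
```

Run:
```python
from h import *
s=manip.sense();f=manip.grab_frame('wrist')
cv2.imwrite('pics/w8.png',f['frame'][:,:,::-1])
plan(434.5,-293,120,-8.2)
```

```text
now [613.6 293.8 116.5] [ 1.7997e+02  5.0000e-02 -8.1600e+00] w 54.3 t 18.25 turn [0.001 0.002 0.001] slide(cur) [-0.47   3.031 -0.016] slide(after turn) [-0.468  3.032 -0.018]
```

View pics/w8.png

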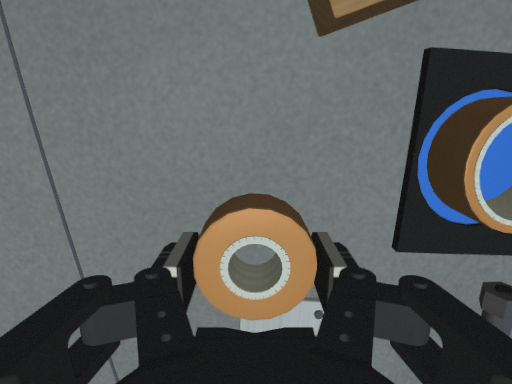

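Call:
carry_out([
  {"slide":[-0.029,0.19,0],"angular":[0,0,0]},
  {"slide":[-0.029,0.19,0],"angular":[0,0,0]},
  {"slide":[-0.029,0.19,0],"angular":[0,0,0]},
  {"slide":[-0.029,0.19,0],"angular":[0,0,0]},
  {"slide":[-0.029,0.19,0],"angular":[0,0,0]},
  {"slide":[-0.029,0.19,0],"angular":[0,0,0]},
  {"slide":[-0.029,0.19,0],"angular":[0,0,0]},
  {"slide":[-0.029,0.19,0],"angular":[0,0,0]},
])

```text
time_s: 18.92
ee_pos: [523.3, -1.9, 115.9]
tool_rot: [180.0, 0.1, -8.1]
ft_force: [0.2, -0.8, -0.9]
grip_width: 54.6
grasp_force: 63.3
```

Call:
carry_out([
  {"slide":[-0.029,0.19,0],"angular":[0,0,0]},
  {"slide":[-0.029,0.19,0],"angular":[0,0,0]},
  {"slide":[-0.029,0.19,0],"angular":[0,0,0]},
  {"slide":[-0.029,0.19,0],"angular":[0,0,0]},
  {"slide":[-0.029,0.19,0],"angular":[0,0,0]},
  {"slide":[-0.029,0.19,0],"angular":[0,0,0]},
  {"slide":[-0.029,0.19,0],"angular":[0,0,0]},
  {"slide":[-0.029,0.19,0],"angular":[0,0,0]},
])

```text
time_s: 19.58
ee_pos: [434.4, -296.1, 116.0]
tool_rot: [-179.9, 0.1, -8.2]
ft_force: [0.7, -0.4, -0.2]
grip_width: 54.5
grasp_force: 63.3
```

Call:
carry_out([
  {"slide":[0,0,0.1],"angular":[0,0,0]},
  {"slide":[0,0,0.15],"angular":[0,0,0]},
  {"slide":[0,0,0.1],"angular":[0,0,0]},
  {"slide":[0,0,0.05],"angular":[0,0,0]},
  {"slide":[0,0,0],"angular":[0,0,0]},
  {"slide":[0,0,0],"angular":[0,0,0]},
])

```text
time_s: 20.08
ee_pos: [435.7, -294.5, 37.2]
tool_rot: [-180.0, 0.1, -8.1]
ft_force: [-0.4, -0.1, 0.4]
grip_width: 54.4
grasp_force: 63.4
```

Run:
```python
from h import *
s=manip.sense();f=manip.grab_frame('wrist')
cv2.imwrite('pics/w9.png',f['frame'][:,:,::-1])
hsv=cv2.cvtColor(f['frame'],cv2.COLOR_RGB2HSV); m=cv2.inRange(hsv,(100,120,80),(125,255,255))
m[:, :150]=0;m[:,370:]=0
# outer edge of blue toward the far side
from scipy.optimize import least_squares
q=[]
for u in range(150,370):
    v=np.nonzero(m[:,u])[0]
    if len(v)>2 and v[0]>5: q.append((u,v[0]))
q=np.array(q);p=onplane(f,q[:,0],q[:,1],3,s)[:,:2]
c=least_squares(lambda c:np.hypot(*(p-c).T)-36,[434,-293],loss='soft_l1');print('recess',c.x,c.cost,len(p))
plan(*c.x,22,-8.2)
```

```text
recess [ 433.07548842 -294.74365259] 5.323044410698669 128
now [ 436.2 -294.9   38. ] [ 1.7998e+02 -2.0000e-02 -8.1400e+00] w 54.5 t 20.1333 turn [ 0.001 -0.001  0.002] slide(cur) [-0.015  0.002  0.08 ] slide(after turn) [-0.015  0.002  0.08 ]
```

View pics/w9.png

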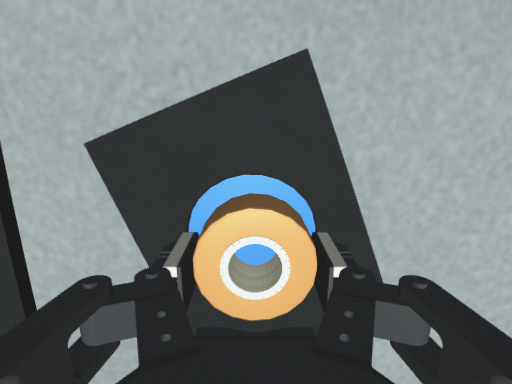

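The blue disc is centred on column 252, under the roll at column 255. I shift 2 mm and lower gently.

Call:
carry_out([
  {"slide":[-0.012,0,0.035],"angular":[0,0,0]},
  {"slide":[0,0,0.02],"angular":[0,0,0]},
  {"slide":[0,0,0.01],"angular":[0,0,0]},
  {"slide":[0,0,0.005],"angular":[0,0,0]},
  {"slide":[0,0,0],"angular":[0,0,0]},
  {"slide":[0,0,0],"angular":[0,0,0]},
])

```text
time_s: 20.63
ee_pos: [433.5, -294.5, 23.5]
tool_rot: [180.0, -0.0, -8.2]
ft_force: [0.2, 0.5, -0.4]
grip_width: 54.0
grasp_force: 63.4
```

Call:
carry_out([
  {"slide":[0,0,0.005],"angular":[0,0,0]},
  {"slide":[0,0,0],"angular":[0,0,0]},
])

```text
time_s: 20.8
ee_pos: [433.5, -294.5, 22.3]
tool_rot: [180.0, -0.0, -8.2]
ft_force: [-0.2, 0.2, -0.9]
grip_width: 54.4
grasp_force: 63.4
```

Call:
carry_out([
  {"slide":[0,0,0],"angular":[0,0,0]},
  {"slide":[0,0,0],"angular":[0,0,0]},
  {"slide":[0,0,0],"angular":[0,0,0]},
  {"slide":[0,0,0],"angular":[0,0,0]},
], hand=1)

```text
time_s: 21.13
ee_pos: [433.4, -294.5, 22.4]
tool_rot: [180.0, -0.0, -8.2]
ft_force: [-0.3, -0.3, -0.5]
grip_width: 85.4
grasp_force: 0.0
```

Call:
carry_out([
  {"slide":[0,0,-0.1],"angular":[0,0,0]},
  {"slide":[0,0,-0.2],"angular":[0,0,0]},
  {"slide":[0,0,-0.2],"angular":[0,0,0]},
  {"slide":[0,0,-0.1],"angular":[0,0,0]},
  {"slide":[0,0,0],"angular":[0,0,0]},
  {"slide":[0,0,0],"angular":[0,0,0]},
  {"slide":[0,0,0],"angular":[0,0,0]},
])

```text
time_s: 21.72
ee_pos: [433.1, -294.2, 141.6]
tool_rot: [-180.0, 0.0, -8.2]
ft_force: [1.2, -0.1, -0.9]
grip_width: 85.1
grasp_force: 0.0
```

Run:
```python
from h import *
s=manip.sense();f=manip.grab_frame('wrist');W=world(f,s)
q=blob(f,W,18,40,(433,-294),45);print(np.round(np.linalg.lstsq(np.c_[q[:,:2]-q[:,:2].mean(0),np.ones(len(q))],q[:,2],rcond=None)[0],3))
print([(st,rect(p)) for st,p in blue(f,s)])
plan(430.8,98.5,150,-8.2)
```

```text
blob [221, 159, 68, 67, 2981] [ 433.4 -296.6   54.8   54.7   -5.7] z [21.2 27.1 28.5]
[-8.0000e-03  2.0000e-03  2.6831e+01]
[([0, 123, 76, 154, 1688], array([445. , -97.3, 147.1,  46.9,  -8.1])), ([212, 147, 82, 72, 1382], array([ 439.7, -294.5,   72.1,   59.6,  -83.5])), ([243, 181, 26, 19, 377], array([ 430.2, -296.5,   19.2,   19.2,   37.4]))]
now [ 433.  -294.1  141.2] [-1.7995e+02  9.0000e-02 -8.1600e+00] w 85.6 t 21.7667 turn [-0.002  0.003  0.001] slide(cur) [-0.29  -1.941 -0.042] slide(after turn) [-0.291 -1.941 -0.044]
```

The small roll is seated: top at 27 mm (3 mm up) and level. Now the torch, whose axis at -8.3° matches the present yaw.

Call:
carry_out([
  {"slide":[-0.029,-0.194,0],"angular":[0,0,0]},
  {"slide":[-0.029,-0.194,0],"angular":[0,0,0]},
  {"slide":[-0.029,-0.194,0],"angular":[0,0,0]},
  {"slide":[-0.029,-0.194,0],"angular":[0,0,0]},
  {"slide":[-0.029,-0.194,0],"angular":[0,0,0]},
  {"slide":[-0.029,-0.194,0],"angular":[0,0,0]},
  {"slide":[-0.029,-0.194,0],"angular":[0,0,0]},
  {"slide":[-0.029,-0.194,0],"angular":[0,0,0]},
], hand=0.2)

```text
time_s: 22.43
ee_pos: [430.6, 21.2, 141.3]
tool_rot: [180.0, 0.1, -8.2]
ft_force: [0.6, 0.1, -0.1]
grip_width: 51.2
grasp_force: 0.0
```

Call:
carry_out([
  {"slide":[-0.029,-0.194,0],"angular":[0,0,0]},
  {"slide":[-0.029,-0.194,0],"angular":[0,0,0]},
  {"slide":[0,0,0],"angular":[0,0,0]},
  {"slide":[0,0,0],"angular":[0,0,0]},
  {"slide":[0,0,0],"angular":[0,0,0]},
])

```text
time_s: 22.85
ee_pos: [430.7, 97.8, 141.4]
tool_rot: [180.0, 0.1, -8.1]
ft_force: [0.1, -0.1, -0.0]
grip_width: 51.1
grasp_force: 0.0
```

Run:
```python
from h import *
s,f,W=look('torch_center',10,45,'w10')
q=blob(f,W,12,45,(431,98.5),85);r=rect(q);plan(r[0],r[1],18,r[4])
s=manip.sense();look('torch_seat',5,60)
```

```text
torch_center 0.62 [452. 133. 121. 195.] [445.4 -90.5 159.1 109.   -7.8] med [454.9 -55.   10.2] z% [ 0.   2.3  8.8  9.8 10.4]
torch_center 0.55 [252. 188.  38. 171.] [430.9  96.9 141.2  33.5  -8.5] med [437.5  96.4  25. ] z% [16.  19.5 25.  29.  29.9]
blob [231, 103, 43, 171, 5316] [430.9  97.2 142.9  34.   -8. ] z [15.4 25.  29.9]
now [431.   96.9 141.8] [ 1.7997e+02  6.0000e-02 -8.2400e+00] w 51.2 t 22.95 turn [ 0.001  0.002 -0.008] slide(cur) [-0.    -0.002  0.619] slide(after turn) [-0.001 -0.002  0.619]
torch_seat 0.71 [ 45. 207.  90. 169.] [436.9 293.6 160.3  80.5 -12.6] med [441.3 285.3   7.3] z% [ 3.8  6.1  7.2 21.9 44.4]
```

View pics/w10.png

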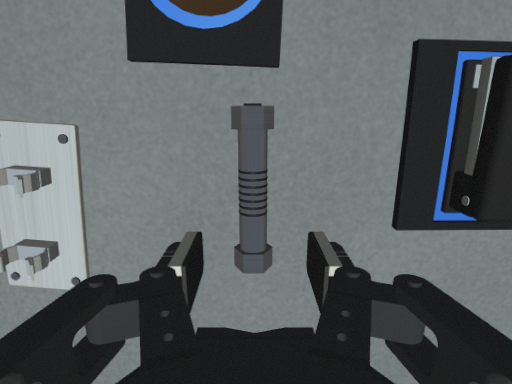

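The torch is centred at (252,188), between the open jaws, with the clip plate at left (45,207).

Call:
carry_out([
  {"slide":[0,0,0.15],"angular":[0,0,0]},
  {"slide":[0,0,0.2],"angular":[0,0,0]},
  {"slide":[0,0,0.15],"angular":[0,0,0]},
  {"slide":[0,0,0.08],"angular":[0,0,0]},
  {"slide":[0,0,0.035],"angular":[0,0,0]},
  {"slide":[0,0,0],"angular":[0,0,0]},
])

```text
time_s: 23.55
ee_pos: [430.5, 97.1, 18.2]
tool_rot: [180.0, 0.1, -8.2]
ft_force: [0.5, -0.8, 0.1]
grip_width: 51.2
grasp_force: 0.0
```

Call:
carry_out([
  {"slide":[0,0,0],"angular":[0,0,0]},
  {"slide":[0,0,0],"angular":[0,0,0]},
  {"slide":[0,0,0],"angular":[0,0,0]},
  {"slide":[0,0,0],"angular":[0,0,0]},
  {"slide":[0,0,0],"angular":[0,0,0]},
  {"slide":[0,0,0],"angular":[0,0,0]},
  {"slide":[0,0,0],"angular":[0,0,0]},
], hand=-1)

```text
time_s: 24.13
ee_pos: [432.0, 97.7, 20.9]
tool_rot: [-180.0, -0.1, -8.2]
ft_force: [-2.0, -2.6, 7.5]
grip_width: 21.8
grasp_force: 58.4
```

Call:
carry_out([
  {"slide":[0,0,-0.1],"angular":[0,0,0]},
  {"slide":[0,0,-0.15],"angular":[0,0,0.15]},
  {"slide":[0,0,-0.15],"angular":[0,0,0]},
  {"slide":[0,0,-0.15],"angular":[0,0,0]},
  {"slide":[0,-0.14,0],"angular":[0,0,0]},
  {"slide":[0,-0.14,0],"angular":[0,0,0]},
  {"slide":[0,0,0],"angular":[0,0,0]},
  {"slide":[0,0,0],"angular":[0,0,0]},
])

```text
time_s: 24.8
ee_pos: [443.5, 153.4, 130.2]
tool_rot: [-180.0, -0.1, -12.5]
ft_force: [0.6, -0.1, -1.7]
grip_width: 22.1
grasp_force: 59.8
```

Run:
```python
from h import *
s,f,W=look('torch_seat',4,15)
m=(f['depth']>0)&(W[...,2]>4)&(W[...,2]<14)&(np.hypot(W[...,0]-436,W[...,1]-294)<110);print('plate',rect(W[m]),m.sum())
q=blob(f,W,30,56,(436,294),70)
m=(f['depth']>0)&(W[...,2]>30)&(W[...,2]<56)&(np.hypot(W[...,0]-436,W[...,1]-294)<70)
n,lab,st,ce=cv2.connectedComponentsWithStats(m.astype(np.uint8))
for i in range(1,n):
    if st[i,4]>15: p=W[lab==i];print(st[i].tolist(),rect(p),np.round(np.percentile(p[:,2],[50,98]),1))
plan(436.5,294.3,100,-12.7)
```

```text
torch_seat 0.61 [ 86. 227. 116. 168.] [438.7 293.8 156.3  80.8 -12.4] med [455.5 285.5   7.1] z% [ 5.1  6.2  7.3 36.6 50.6]
plate [438.3 293.8 157.   80.8 -12.4] 10762
blob [28, 195, 30, 26, 559] [474.7 302.8  14.9  14.7  76.2] z [31.4 46.6 53.2]
[28, 195, 31, 26, 565] [474.7 302.8  14.9  14.7  76.2] [46.5 53.2]
[79, 194, 23, 28, 425] [467.5 270.7  14.7  13.3 -11.7] [44.1 53.4]
[46, 275, 27, 30, 471] [406.4 317.7  15.5  13.8 -12.6] [46.3 53. ]
[94, 275, 19, 20, 198] [402.1 285.3  11.7   9.5  75.7] [39.6 51.8]
now [443.2 152.3 129.7] [ 1.7999e+02 -3.0000e-02 -1.2630e+01] w 21.7 t 24.9 turn [ 0.    -0.001  0.002] slide(cur) [-0.188 -0.686  0.148] slide(after turn) [-0.189 -0.685  0.148]
```

Call:
carry_out([
  {"slide":[-0.046,-0.171,0],"angular":[0,0,0]},
  {"slide":[-0.046,-0.171,0],"angular":[0,0,0]},
  {"slide":[-0.046,-0.171,0],"angular":[0,0,0]},
  {"slide":[-0.046,-0.171,0],"angular":[0,0,0]},
  {"slide":[0,0,0.12],"angular":[0,0,0]},
  {"slide":[0,0,0.13],"angular":[0,0,0]},
  {"slide":[0,0,0],"angular":[0,0,0]},
  {"slide":[0,0,0],"angular":[0,0,0]},
])

```text
time_s: 25.57
ee_pos: [437.0, 293.1, 79.0]
tool_rot: [179.9, 0.1, -12.7]
ft_force: [1.0, 0.4, -0.6]
grip_width: 22.0
grasp_force: 59.9
```

Run:
```python
from h import *
s=manip.sense();f=manip.grab_frame('wrist');W=world(f,s)
cv2.imwrite('pics/w11.png',f['frame'][:,:,::-1])
blob(f,W,62,100,s['ee_pos'][:2],90)
m=(f['depth']>0)&(W[...,2]>4)&(W[...,2]<14)&(np.hypot(W[...,0]-436,W[...,1]-294)<110);print('plate',rect(W[m]))
plan(437,294,37,-12.6)
```

```text
blob [195, 100, 120, 233, 14797] [451.6 286.6 110.8  48.9 -19.5] z [73.4 83.2 94.8]
plate [436.9 294.6 159.6  80.6 -12.5]
now [437.8 293.4  80.2] [179.99  -0.   -12.71] w 21.7 t 25.6167 turn [ 0.    -0.    -0.004] slide(cur) [-0.004 -0.002  0.216] slide(after turn) [-0.004 -0.002  0.216]
```

View pics/w11.png

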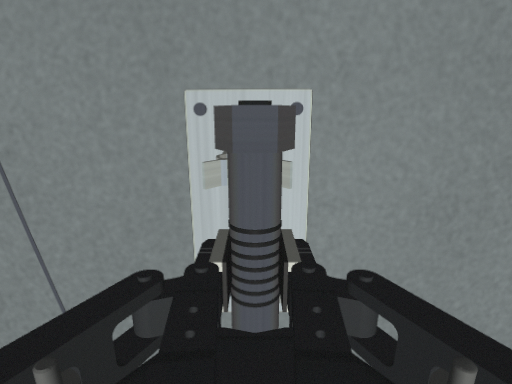

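The torch is over both clips, hexagons outside them. The plate looks centred on column ~249 against the torch at 255, so I check the sideways offset numerically.

Run:
```python
from h import *
s=manip.sense();f=manip.grab_frame('wrist');W=world(f,s);R,t=pose(s);T=(W-t)@R
ok=f['depth']>0
for nm,lo,hi,rows in [('plate',4,14,range(110,230,20)),('torch',70,110,range(110,230,20))]:
    for r in rows:
        m=ok[r]&(W[r,:,2]>lo)&(W[r,:,2]<hi)&(np.abs(T[r,:,1])<60);y=T[r,m,1];c=np.nonzero(m)[0]
        if len(y): print(nm,r,c.min(),c.max(),np.round([y.min(),y.max(),(y.min()+y.max())/2],1),end=' | ')
    print()
m=ok&(W[...,2]>28)&(W[...,2]<56)&(np.abs(T[...,0])<60)&(np.abs(T[...,1])<40)
n,lab,st,_=cv2.connectedComponentsWithStats(m.astype(np.uint8))
for i in range(1,n):
    if st[i,4]>20: p=T[lab==i];print(st[i].tolist(),np.round(np.percentile(p,[2,98],axis=0),1).tolist())
```

```text
plate 110 187 311 [-40.5  37.8  -1.3] | plate 130 187 311 [-41.2  38.9  -1.2] | plate 150 189 310 [-40.6  38.8  -0.9] | plate 170 190 309 [-40.3  38.4  -1. ] | plate 190 191 308 [-40.5  38.4  -1.1] | plate 210 192 307 [-40.9  38.2  -1.4] | 
torch 110 213 295 [-15.2  19.4   2.1] | torch 130 214 294 [-14.9  19.2   2.1] | torch 150 222 286 [-11.   15.3   2.2] | torch 170 228 281 [-9.  13.9  2.4] | torch 190 228 281 [-9.4 14.2  2.4] | torch 210 229 280 [-9.  13.7  2.4] | 
[203, 156, 25, 34, 674] [[27.0, -23.9, 26.9], [40.9, -12.5, 42.4]]
[282, 161, 11, 29, 301] [[27.4, 16.7, 26.8], [40.9, 21.8, 32.3]]
```

Call:
carry_out([
  {"slide":[0,-0.016,0.05],"angular":[0,0,0]},
  {"slide":[0,0,0.05],"angular":[0,0,0]},
  {"slide":[0,0,0.03],"angular":[0,0,0]},
  {"slide":[0,0,0],"angular":[0,0,0]},
  {"slide":[0,0,0],"angular":[0,0,0]},
])

```text
time_s: 26.08
ee_pos: [437.8, 296.9, 52.6]
tool_rot: [179.9, 0.0, -12.7]
ft_force: [-0.4, -0.9, -5.3]
grip_width: 21.8
grasp_force: 59.6
```

Call:
carry_out([
  {"slide":[0,0,0.015],"angular":[0,0,0]},
  {"slide":[0,0,0.015],"angular":[0,0,0]},
  {"slide":[0,0,0.015],"angular":[0,0,0]},
  {"slide":[0,0,0],"angular":[0,0,0]},
])

```text
time_s: 26.42
ee_pos: [438.2, 297.0, 44.1]
tool_rot: [180.0, -0.0, -12.7]
ft_force: [3.5, -2.1, -5.4]
grip_width: 22.0
grasp_force: 59.7
```

Call:
carry_out([
  {"slide":[0,0,0.015],"angular":[0,0,0]},
  {"slide":[0,0,0.015],"angular":[0,0,0]},
  {"slide":[0,0,0.005],"angular":[0,0,0]},
  {"slide":[0,0,0],"angular":[0,0,0]},
  {"slide":[0,0,0],"angular":[0,0,0]},
])

```text
time_s: 26.83
ee_pos: [438.3, 297.3, 39.5]
tool_rot: [-180.0, -0.0, -12.6]
ft_force: [-14.7, -9.4, 41.6]
grip_width: 21.9
grasp_force: 64.6
```

The force builds only at the bottom, where the commanded torch height is about 33 mm. So it has most likely snapped home. I release and check.

Call:
carry_out([
  {"slide":[0,0,0],"angular":[0,0,0]},
  {"slide":[0,0,0],"angular":[0,0,0]},
  {"slide":[0,0,0],"angular":[0,0,0]},
  {"slide":[0,0,0],"angular":[0,0,0]},
  {"slide":[0,0,0],"angular":[0,0,0]},
], hand=0)

```text
time_s: 27.25
ee_pos: [438.0, 297.2, 37.0]
tool_rot: [180.0, 0.0, -12.7]
ft_force: [0.1, -0.5, 0.5]
grip_width: 42.4
grasp_force: 0.0
```

Call:
carry_out([
  {"slide":[0,0,-0.1],"angular":[0,0,0]},
  {"slide":[0,0,-0.2],"angular":[0,0,0]},
  {"slide":[0,0,-0.2],"angular":[0,0,0]},
  {"slide":[0,0,-0.1],"angular":[0,0,0]},
  {"slide":[0,0,0],"angular":[0,0,0]},
  {"slide":[0,0,0],"angular":[0,0,0]},
  {"slide":[0,0,0],"angular":[0,0,0]},
])

```text
time_s: 27.83
ee_pos: [437.8, 297.0, 156.3]
tool_rot: [180.0, 0.1, -12.7]
ft_force: [0.4, -0.6, -0.9]
grip_width: 42.5
grasp_force: 0.0
```

Run:
```python
from h import *
s=manip.sense();f=manip.grab_frame('wrist');W=world(f,s);R,t=pose(s);T=(W-t)@R;ok=f['depth']>0
cv2.imwrite('pics/w12.png',f['frame'][:,:,::-1])
print(t,s['ft_force'])
for x in range(-70,75,10):
    m=ok&(np.abs(T[...,0]-x)<3)&(np.abs(T[...,1])<5);n=ok&(np.abs(T[...,0]-x)<3)&(np.abs(T[...,1])>25)&(np.abs(T[...,1])<38)
    if m.sum(): print(x,round(np.percentile(W[m][:,2],90),1),round(np.median(W[n][:,2]),1) if n.sum() else None)
blob(f,W,40,60,(437,295),90)
```

```text
[437.75737933 297.00517536 156.34079741] [ 0.35378465 -0.64832898 -0.91802204]
-70 49.0 8.1
-60 49.0 7.2
-50 47.0 7.1
-40 45.7 7.1
-30 45.8 7.2
-20 45.8 7.2
-10 45.6 7.1
0 45.8 196.6
10 231.7 187.0
20 45.8 214.9
30 45.7 7.0
40 45.6 7.0
50 48.1 7.0
60 49.0 7.0
70 48.7 7.6
blob [224, 107, 47, 170, 4947] [437.3 300.  140.1  35.1 -12.4] z [40.6 44.7 51.9]
```

View pics/w12.png

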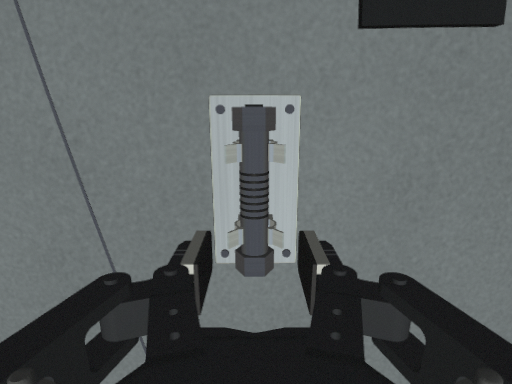

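The torch is home: its tube top is level at 45.7 mm along the whole length (34+12 expected) and both clips close around it. I make one last numeric check of the others, then hand in.

Run:
```python
from h import *
f=manip.grab_frame('top');W=world(f)
for c,lo,hi in [((447,-95),30,70),((618,107),30,70),((433,-294),15,45),((781,-155),20,95),((768,170),30,70),((592,-477),30,70)]: blob(f,W,lo,hi,c)
print(manip.sense()['ft_force'],manip.sign_off())
```

```text
blob [250, 192, 14, 46, 533] [447.5 -96.7 120.4  31.9  -8. ] z [48.3 54.9 61.5]
blob [162, 143, 34, 35, 464] [619.5 106.1  94.6  93.1  23.3] z [31.9 51.  56.8]
blob [318, 205, 21, 21, 289] [ 432.8 -294.3   54.7   53.9   36.8] z [18.  28.8 33.8]
blob [245, 82, 38, 35, 635] [ 762.  -149.8  108.1   77.9  -39.2] z [21.8 62.6 88.9]
blob [129, 93, 49, 37, 1200] [775.1 174.2 133.3  79.1 -78.8] z [34.4 50.9 56.5]
blob [367, 136, 40, 34, 537] [ 591.9 -479.2  122.4   35.3   45.1] z [34.6 51.3 57.9]
the job is handed in; nothing more can be done
[ 0.04034352 -0.01373972 -0.09477569] None
```

The job is handed in after about 28 s: stapler, wide roll and small roll each lie flat in their own inlay, the torch sits fully home in both clips by its measured height, and the mug and carton were left standing, untouched.

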